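Stand the iron up on its heel

TASK

The cordless iron was left face-down on the pressing board, where it would scorch the cover. Without gripping or lifting it, push with your fingertips on the front of its handle and tip it gently back until it stands by itself on its heel, about where it is, then take the hand away. Do not shove it along the board, do not let it bang back down on its sole or fall on its side, and leave the bottles, the brush and the wooden block where they are.

Things in the scene. Friction and masses are not known exactly. Their poses are not given: they have to be found in the camera images.
- iron: Cordless steam iron lying flat, 0.75 to 0.97 kg: pointed steel soleplate 213 mm long, up to 112 mm wide, white and grey housing up to 78 mm high, black closed-loop handle with its grip bar on top (30 mm wide, 119 to 145 mm above the sole); 150 mm high in all. Origin: on the sole's underside, on the midline, 105 mm ahead of its rear edge. x points to the nose, z up out of the top.
- iron_heel (a point): Middle of the rear sole edge (straight, 92 mm wide), on the underside: the line about which the iron tips; on the board's surface at the start. The heel plate (78 mm wide, 113 mm high) starts here and leans back 12 degrees: on its heel the iron is turned by 78 degrees, x pointing up, the nose 210 mm above the board, the handle reaching 150 mm out behind this edge.
- iron_post (a point): Where to push: on the flat front face (square to x, 30 mm wide) of the handle's front post, on the midline, 150 mm ahead of the rear sole edge, 115 mm above the sole. The face is open to the front from 78 to 144 mm above the sole; ahead of it the housing falls away (about 52 mm high 172 mm ahead of the rear edge, 28 mm at 203 mm). Its axes are the iron's.
- iron_com (a point): Centre of mass, inside the iron, on the midline 74 mm ahead of the rear sole edge and 40 mm above the sole. Turned back by about 62 degrees it stands over the rear edge: from there the iron falls back by itself the rest of the way on to its heel; short of that it falls back on its sole when let go.
- iron_nose (a point): The tip of the soleplate, on the midline 213 mm ahead of the rear edge, 4 mm above the underside.
- board: Pressing board fixed on the worktop: 12 mm thick blue padded cover, 560 mm wide in x, 895 mm long in y with a round end towards -y. Origin on the worktop (z = 0) under it; its surface is 12 mm above. Its cover grips well (friction about 0.7 to 1.1).
- sprayer: White trigger spray bottle, 76 mm across, 202 mm high, standing. Origin under its centre. Leave it alone.
- clapper: Tailor's hardwood pressing block, 200 x 60 x 44 mm, lying along its x. Origin under its centre. Leave it alone.
- brush: Clothes brush, 150 x 50 x 40 mm, lying along its x. Origin under its centre. Leave it alone.
- spotter: Small brown glass bottle, 48 mm across, 110 mm high, standing. Origin under its centre. Leave it alone.

How it is judged:
At the end, for the whole second after the job is handed in: The iron stands at rest on its heel on the board: its long axis within 0.33 rad of vertical with the nose up (0.21 rad when square on the heel), its rear sole edge within 60 mm of where it lay, the bottles, brush and block within 20 mm of where they stood (angle between iron's own x axis and vertical below 0.33 rad and height (world z) of iron_nose above 0.19 m and height (world z) of iron_heel below 0.025 m and distance of iron_heel from where it was at the start of the episode below 0.06 m and contact force between iron and board above 4 N and linear speed of iron below 0.02 m/s and angular speed of iron below 0.1 rad/s and distance of each of sprayer, clapper, brush, spotter from where it was at the start of the episode below 0.02 m); the robot touches nothing.
It fails at once if the iron is lifted off the board instead of being tipped (its rear sole edge over 25 mm above the board) (height (world z) of iron_heel above 0.037 m).
It fails at once if the iron is gripped or rammed (over 35 N between the fingers and the iron) (contact force between the fingers and iron above 35 N).
It fails at once if the iron bangs down (it turns faster than 5 rad/s) or falls on its side (angular speed of iron above 5 rad/s or angle between iron's own y axis and vertical below 0.9 rad or angle between iron's own y axis and vertical above 2.24 rad).
It fails at once if the iron is shoved along the board (its rear sole edge moves over 80 mm) (distance of iron_heel from where it was at the start of the episode above 0.08 m).
It fails at once if a bottle, the brush or the wooden block is disturbed (moved over 20 mm) (distance of any of sprayer, clapper, brush, spotter from where it was at the start of the episode above 0.02 m).
It also fails if it takes over 42 s, if anything falls off the work surface, if the arm or the gripper's body presses on something with over 40 N, if the wrist force passes 120 N, or if a joint passes its speed limit or range.

ROBOT

A 7-joint arm with a two-finger parallel gripper is mounted at the origin on the work surface. World frame = base frame: x ahead of the robot, y to its left, z up, the work surface at z = 0. Lengths are in m, angles in rad, forces in N, time in s.
With the tool pointing down it reaches from about 0.4 to 0.875 m from the base axis. Payload 4.4 kg.
Tool frame: the origin (TCP) lies at the very end of the fingers, on their centre line; the grasp point (between the pads) lies 19 mm behind it (robot.tcp_to_grasp is the distance from the TCP to the grasp point, in m); z points along the fingers, y is the line along which they close (so a half turn about z gives the same grasp; the last joint's range is limited). The gripper opens to 85 mm and grips with 20 to 120 N. Pads are 22 mm wide; open, the fingers measure 114 mm over their backs; the gripper's body (76 mm by 85 mm) begins 54 mm behind the grasp point. The pads swing forward as they close: fully open they stand 13 mm farther back than shut.
Start: joints at [-1.364, 0.628, 0.038, 1.517, -0.027, 0.996, -0.02], TCP at [0.175, 0.626, 0.231] pointing down, gripper open.
Joint ranges: [-3.06, 3.06], [-0.37, 2.12], [-1.25, 1.32], [0.18, 2.47], [-1.1, 4.24], [0.23, 1.98], [-2.94, 2.94]. Speed limits (rad/s): [2.57, 2.57, 3.14, 3.14, 3.14, 3.14, 3.14].

INTERFACE

Orientations are given as a 3x3 rotation matrix whose columns are the frame's x, y, z axes.
In Python, from station import robot gives the robot as it stands. The module is installed in compiled form; this text tells all that it offers.
- The arm moves only by the shell command python3 -m jog 'ROWS'. ROWS is JSON, a list of rows, each a list of 7 numbers: the turn, a rotation vector about the tool's x, y, z in degrees, then the shift along the tool's x, y, z in cm, then the opening, from -1 (shut) to 1 (fully open), so that 0 is half open. In form: [[rx, ry, rz, tx, ty, tz, grip], ...]. A call has 1 to 5 rows; each row is the pose to reach, as a shift and turn from the pose commanded when the call began, along the tool's axes at that moment; what a row does not reach only later rows make up. A row lasts 1/8 s, in which the tool goes at most 62.5 mm and 10.7 degrees, less where a joint would pass 70% of its speed; a pose out of reach is approached as far as the arm can. A call with a gripper value outside its range is refused whole. The fingers move at their own pace and stop on an object; the grip force is fixed at half the most. Time passes only in rows, so rows that repeat a pose let the fingers close. It gives the time, the measured TCP pose, the force, the opening and the grip force at its end, in the units of the state.
- robot.sense(): the state, without advancing time (a new reading comes with each control period).
- robot.capture(name): name is "side" or "top" or "wrist"; returns a dict with "frame" (480x640x3 uint8, red, green, blue), "K" (3x3 intrinsics, pixels), "k1" (the pictures are not rectified: a ray, as slopes to the right and down, at radius r is drawn at 1 + k1 r^2 times it, then the intrinsics apply), "rvec" (rotation vector, rad) and "tvec" (3), from world to camera coordinates, as OpenCV has them. Camera axes: x right, y down, z forward; pixel columns grow to the right and rows downward; lengths in m; the calibration is good to about 2 mm. A picture is of the moment at which its call begins. There is no depth.
- robot.finish_job(): hands the job in; it is judged then, once.
Trained networks look in a picture, given as the dict that the camera call returned (one of the last four; its "shot" number tells which), for a name from the list of things; names that differ only in an ending like _2 or _b are one class to them, and where a whole thing is asked for, a point or a joint stands for the part that bears it (a point fixed in the world has none). Each returns a list of dicts, best first, with "conf" (0 to 1); they miss things now and then, are a little off and sometimes report something else, mostly with a low value. They report only what shows in the picture. A call takes as long as a camera call.
- robot.search_frame(picture, query): "at" ([x, y, z] in m, in world coordinates, good to about 4 mm: the middle of the surface that is visible of it).
- robot.outline_of(picture, query): "mask" (480x640 bool, what is visible of it).
The state is a dict: "time_s": time; "qpos": joint angles; "qvel": joint speeds; "tau": joint torques, N m; "position": TCP position; "tcp_rot": TCP orientation; "contact_force": force on the tool from outside, world axes, zero at the start; "torque": the same for the moment, N m; "gripper_width": opening from 0.0 (shut) to 1.0 (fully open); "gripper_force": force on a finger pad.
Only numpy, scipy, OpenCV 4.12 (cv2) and the standard library are available. Lean on these libraries where they do the work, as an engineer would, in place of code of your own. Each camera call takes 0.05 s, during which the arm holds its last target. There are 200 camera calls.

## Working session

There is one attempt and no reset: what is moved stays moved. The work goes in short steps, Python scripts to look and compute and a shell command to move; the robot and the scene stay as the last step left them, time stands still between calls to the robot, and variables do not carry over. Pictures are saved under pics/ and viewed, at most 10 in all, crops included, and the job is handed in when it is done.

```bash
mkdir -p pics; python3 - <<'E'
from station import robot
import cv2,numpy as np
s=robot.sense();print(s['time_s'],s['position'],np.round(s['tcp_rot'],3).tolist(),s['gripper_width'])
for n in("side","top"):
    p=robot.capture(n);cv2.imwrite(f"pics/{n}0.png",p["frame"][:,:,::-1])
    for q in("iron","iron_post","iron_heel","iron_nose","sprayer","clapper","brush","spotter"):
        print(n,q,[(np.round(d["at"],3).tolist(),round(d["conf"],2)) for d in robot.search_frame(p,q)[:2]])
E
```

```text
0.0 [0.17494168 0.62537782 0.23041627] [[-0.963, 0.269, -0.0], [0.269, 0.963, -0.002], [-0.0, -0.002, -1.0]] 1.000881286362709
side iron [([0.542, -0.038, 0.089], 0.98)]
side iron_post [([0.532, -0.04, 0.09], 0.77)]
side iron_heel [([0.54, -0.042, 0.087], 0.71)]
side iron_nose [([0.543, -0.041, 0.09], 0.73)]
side sprayer [([0.42, -0.37, 0.127], 0.81)]
side clapper [([0.643, -0.358, 0.059], 0.55)]
side brush [([0.628, 0.316, 0.051], 0.78)]
side spotter [([0.446, 0.299, 0.07], 0.92)]
top iron [([0.543, -0.005, 0.091], 0.97)]
top iron_post [([0.545, -0.003, 0.086], 0.66)]
top iron_heel [([0.546, -0.006, 0.087], 0.55)]
top iron_nose [([0.539, -0.008, 0.084], 0.91)]
top sprayer [([0.432, -0.329, 0.146], 0.66), ([0.649, -0.342, 0.057], 0.65)]
top clapper [([0.648, -0.343, 0.056], 0.62)]
top brush [([0.63, 0.326, 0.052], 0.76)]
top spotter [([0.45, 0.303, 0.089], 0.71)]
```

View pics/top0.png

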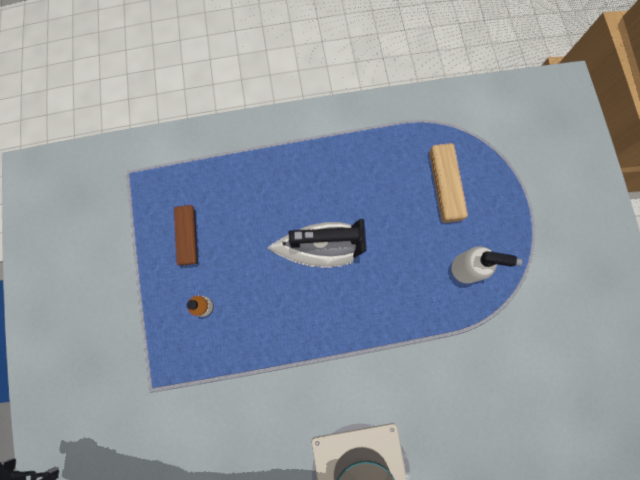

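View pics/side0.png

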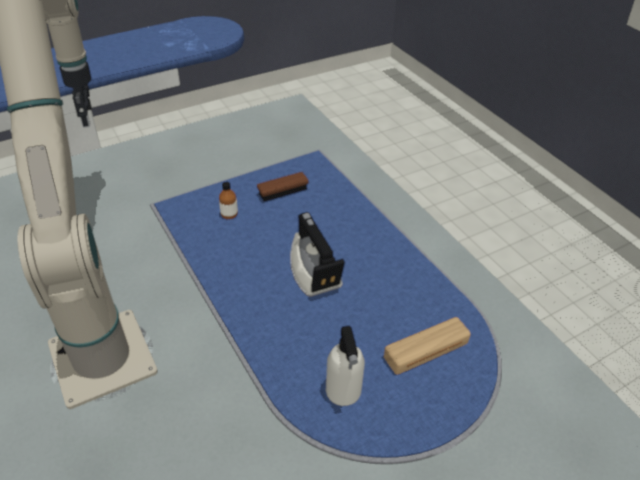

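The top view shows the iron with its nose at about (268,247) pointing to +y and its heel plate at about (362,238). The brush and spotter are well ahead of the nose, the sprayer and clapper well behind. I'll zoom in next.

```bash
cat > h.py <<'E'
import cv2,numpy as np
def ground(p,uv,z):
    R=cv2.Rodrigues(np.float64(p["rvec"]))[0];t=np.float64(p["tvec"]).ravel()
    n=cv2.undistortPoints(np.float64([[uv]]),np.float64(p["K"]),np.float64([p["k1"],0,0,0])).ravel()
    d=R.T@[n[0],n[1],1];c=-R.T@t
    return c+d*(z-c[2])/d[2]
def proj(p,X):
    return cv2.projectPoints(np.float64(X).reshape(-1,1,3),np.float64(p["rvec"]),np.float64(p["tvec"]),np.float64(p["K"]),np.float64([p["k1"],0,0,0]))[0].reshape(-1,2)
E
python3 - <<'E'
from station import robot
from h import *
p=robot.capture("top")
m=robot.outline_of(p,"iron")[0]["mask"]
ys,xs=np.nonzero(m);print(xs.min(),xs.max(),ys.min(),ys.max(), ys[xs==xs.min()])
for n,uv,z in(("nose",(268,247),.016),("gripfront",(290,237),.157),("griprear",(357,236),.157)): print(n,ground(p,uv,z).round(4))
print("cam",(-cv2.Rodrigues(np.float64(p["rvec"]))[0].T@np.float64(p["tvec"]).ravel()))
c=p["frame"][205:285,255:380,::-1]
cv2.imwrite("pics/topz.png",cv2.resize(c,None,fx=6,fy=6,interpolation=cv2.INTER_CUBIC))
E
```

```text
268 366 218 266 [246 247 248]
nose [0.5725 0.1357 0.016 ]
gripfront [0.5596 0.0707 0.157 ]
griprear [ 0.5373 -0.0749  0.157 ]
cam [0.36187039 0.02570617 1.12066786]
```

View pics/topz.png

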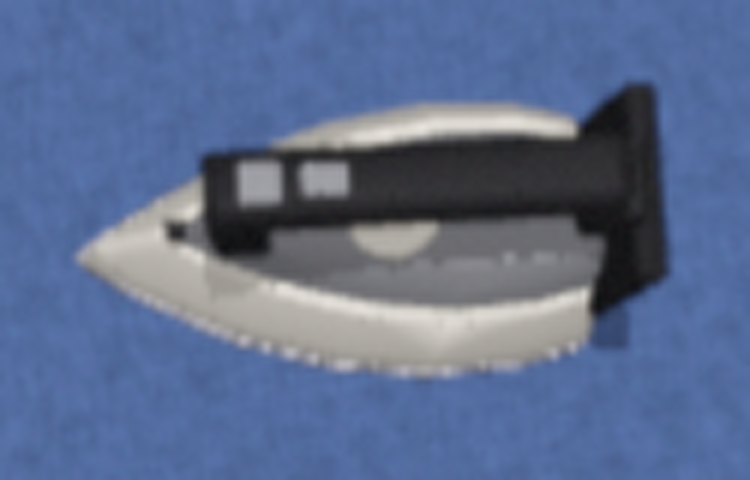

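The zoom shows the nose tip at about (268,248), the handle front end at (289,231–241), the heel plate corners at (364,219) and (366,251), and the rear sole corner at (353,263). I'll fit the pose to these.

```bash
cat > fit.py <<'E'
from station import robot
from h import *
from scipy.optimize import least_squares
p=robot.capture("top")
M=np.array([[.213,0,.004],[.150,-.015,.144],[.150,.015,.144],[-.023,-.039,.110],[-.023,.039,.110],[0,.046,.003]])
U=np.array([[78,257],[203,157],[206,217],[655,85],[665,275],[590,350]])/6+[255,205]
def W(v,P):
    c,s=np.cos(v[2]),np.sin(v[2]);return P@np.array([[c,s,0],[-s,c,0],[0,0,1]])+[v[0],v[1],.012]
f=lambda v:(proj(p,W(v,M))-U).ravel()
r=least_squares(f,[.54,-.075,1.42],loss="soft_l1")
print(r.x.round(4),np.degrees(r.x[2]));print(f(r.x).reshape(-1,2).round(1))
print("post",W(r.x,np.array([[.150,0,.115]])))
E
python3 fit.py
```

```text
[ 0.5442 -0.0751  1.4476] 82.94124179462129
[[-0.1  0. ]
 [-0.6 -1.8]
 [-0.7  1.5]
 [ 0.3 -0.3]
 [ 0.8  1.6]
 [ 0.3 -1. ]]
post [[0.56266064 0.07378116 0.127     ]]
```

```bash
python3 -m jog '[[0,0,8,-5,-3.7,0,-1],[0,0,16,-10,-7.4,0,-1],[0,0,24,-15,-11,0,-1],[0,0,32,-20,-14.8,0,-1],[0,0,40,-25,-18.5,0,-1]]'
cat > st.py <<'E'
from station import robot
import numpy as np
# state in iron frame: forward of heel, lateral, height above board; and shift still needed to target (fwd,lat,h mm; argv) in tool cm
import sys
s=robot.sense();R=np.array(s['tcp_rot']);P=np.array(s['position'])
H=np.array([.5442,-.0751,.012]);u=np.array([np.cos(1.4476),np.sin(1.4476),0]);l=np.array([-u[1],u[0],0]);B=np.array([u,l,[0,0,1]])
print(round(s['time_s'],2),'tcp iron mm',(1e3*B@(P-H)).round(1),'R iron',(B@R).round(2).tolist(),'F',(B@s['contact_force']).round(1),'g',round(s['gripper_width'],2),np.round(s['qpos'],2))
if len(sys.argv)>1:
    T=H+B.T@(np.array([float(a) for a in sys.argv[1:4]])/1e3)
    D=np.column_stack([u,l,np.array([0,0,-1])]);D[:,1]=np.cross(D[:,2],D[:,0])
    import cv2
    print('turn',np.degrees(cv2.Rodrigues(R.T@D)[0]).ravel().round(1),'shift cm',(100*R.T@(T-P)).round(2))
E
python3 st.py 201 0 219
```

```text
time_s: 1.68
position: [0.3671, 0.379, 0.2317]
tcp_rot: [[-0.561, 0.828, 0.001], [0.828, 0.561, 0.001], [0.0, 0.001, -1.0]]
contact_force: [1.5, 0.5, 0.7]
gripper_width: 0.0
gripper_force: 0.0
1.68 tcp iron mm [428.9 231.5 219.7] R iron [[0.75, 0.66, 0.0], [0.66, -0.75, -0.0], [0.0, 0.0, -1.0]] F [ 0.6 -1.4  0.7] g 0.0 [-1.02  0.46  0.24  1.86 -0.14  0.83 -0.11]
turn [ 0.  -0.  41.2] shift cm [-32.4    2.42   0.06]
```

```bash
python3 -m jog '[[0,0,8,-6,0.5,0,-1],[0,0,16,-12,1,0,-1],[0,0,24,-18,1.5,0,-1],[0,0,33,-24,2,0,-1],[0,0,41,-30,2.4,0,-1]]' >/dev/null
python3 st.py 185 0 130
python3 - <<'E'
from station import robot
import cv2
for n in("side",):
    p=robot.capture(n);cv2.imwrite("pics/s1.png",cv2.resize(p["frame"][120:360,180:500,::-1],None,fx=2.5,fy=2.5))
E
```

```text
2.3 tcp iron mm [220.1  14.9 219.6] R iron [[1.0, 0.0, 0.0], [0.0, -1.0, -0.0], [0.0, 0.0, -1.0]] F [ 0.7 -0.2 -0.6] g -0.0 [-0.59  0.55  0.44  1.74 -0.29  0.91 -0.14]
turn [ 0.  -0.   0.2] shift cm [-3.52  1.48  8.96]
```

View pics/s1.png

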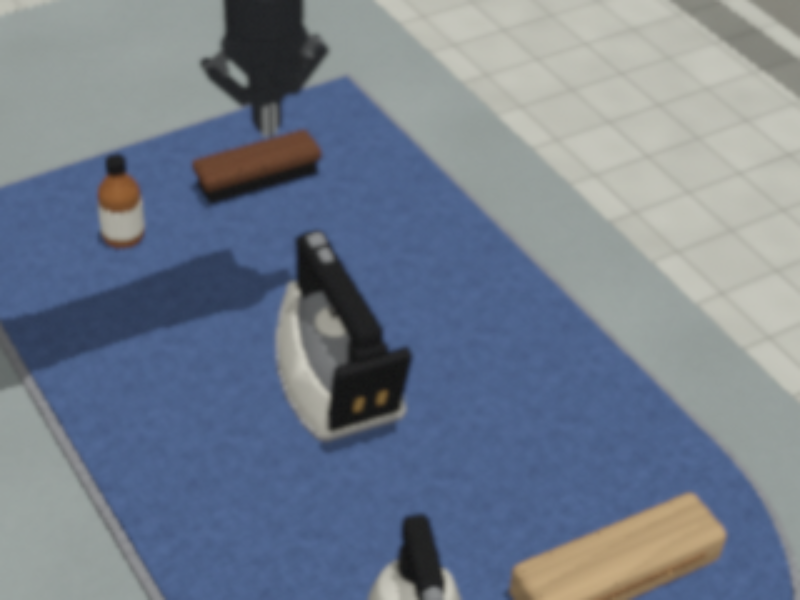

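The crop shows the shut gripper in the air ahead of the nose, fingertips at about (268,130), with nothing near the fingers. Next I lower it in front of the post.

```bash
python3 -m jog '[[0,0,0,-1.6,1,2,-1],[0,0,0,-1.6,1,5,-1],[0,0,0,-1.6,1,8.8,-1],[0,0,0,-1.6,1,8.8,-1]]' >/dev/null
python3 st.py 170 0 130
python3 - <<'E'
from station import robot
import cv2
p=robot.capture("top");a=p["frame"][190:300,240:390,::-1]
q=robot.capture("side");b=q["frame"][180:310,260:370,::-1]
a=cv2.resize(a,(600,440));b=cv2.resize(b,(372,440))
cv2.imwrite("pics/c1.png",cv2.resize(cv2.hconcat([a,b]),(800,362)))
E
```

```text
2.85 tcp iron mm [204.9   8.5 129.1] R iron [[1.0, 0.01, -0.0], [0.01, -1.0, 0.01], [-0.0, -0.01, -1.0]] F [-0.3  1.  -0.6] g -0.0 [-0.51  0.67  0.38  1.82 -0.35  0.73 -0.06]
turn [-0.3  0.1  0.4] shift cm [-3.5   0.82 -0.09]
```

View pics/c1.png

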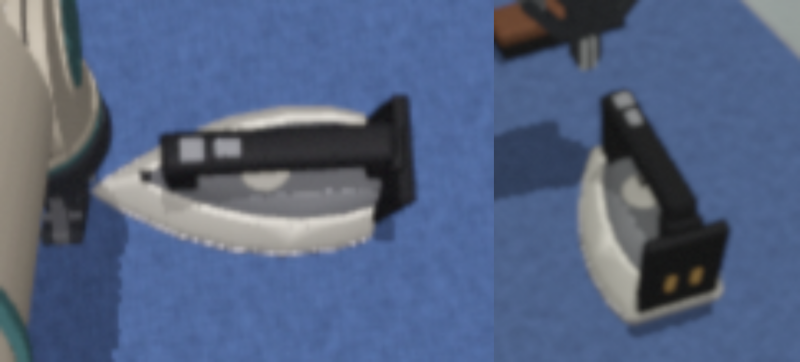

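The picture shows the gripper about 40 mm ahead of the handle front: fingertips at about (588,50) in the right-hand view, with the iron unmoved. I'll close up slowly.

```bash
python3 -m jog '[[0,0,0,-1,0.5,0,-1],[0,0,0,-2,0.5,0,-1],[0,0,0,-3,0.5,0,-1],[0,0,0,-3,0.5,0,-1],[0,0,0,-3,0.5,0,-1]]' >/dev/null
python3 st.py 165 0 132
```

```text
3.58 tcp iron mm [175.5   1.  131.4] R iron [[1.0, 0.01, 0.0], [0.01, -1.0, 0.0], [0.0, -0.0, -1.0]] F [0.  0.3 1.7] g -0.0 [-0.46  0.66  0.38  1.83 -0.35  0.72 -0.01]
turn [-0.  -0.   0.4] shift cm [-1.05  0.09 -0.06]
```

```bash
python3 -m jog '[[0,0,0,-0.4,0.1,0,-1],[0,0,0,-0.8,0.1,0,-1],[0,0,0,-1.1,0.1,0,-1],[0,0,0,-1.4,0.1,0,-1],[0,0,0,-1.4,0.1,0,-1]]' >/dev/null
python3 st.py 155 0 132
```

```text
4.2 tcp iron mm [ 1.610e+02 -1.000e-01  1.313e+02] R iron [[1.0, 0.01, -0.0], [0.01, -1.0, 0.0], [-0.0, -0.0, -1.0]] F [0.7 0.1 0.6] g -0.0 [-0.44  0.66  0.37  1.84 -0.35  0.71  0.02]
turn [-0.   0.   0.4] shift cm [-0.6  -0.02 -0.07]
```

```bash
python3 -m jog '[[0,0,0,-0.2,0,0,-1],[0,0,0,-0.4,0,0,-1],[0,0,0,-0.4,0,0,-1]]' >/dev/null
python3 st.py 149 0 143
```

```text
4.58 tcp iron mm [ 1.601e+02 -1.000e-01  1.317e+02] R iron [[1.0, 0.01, 0.0], [0.01, -1.0, -0.0], [0.0, 0.0, -1.0]] F [5.2 0.8 1.5] g -0.0 [-0.43  0.66  0.37  1.84 -0.35  0.71  0.02]
turn [ 0.  -0.2  0.5] shift cm [-1.11 -0.02 -1.14]
```

Contact is at 160 mm with 5 N. Now I follow the arc.

```bash
python3 -m jog '[[0,0,0,-0.3,0,-0.2,-1],[0,0,0,-0.6,0,-0.5,-1],[0,0,0,-0.9,0,-0.8,-1],[0,0,0,-1.2,0,-1.2,-1],[0,0,0,-1.2,0,-1.2,-1]]' >/dev/null
cat > look.py <<'E'
from station import robot
import cv2,sys
q=robot.capture("side")
for n in("iron",):
    m=robot.outline_of(q,n)[0]["mask"]
cv2.imwrite(sys.argv[1],cv2.resize(q["frame"][150:310,230:390,::-1],(600,600),interpolation=cv2.INTER_CUBIC))
E
python3 st.py 136 0 155; python3 look.py pics/d1.png
```

```text
5.2 tcp iron mm [147.7  -0.4 144. ] R iron [[1.0, 0.01, 0.0], [0.01, -1.0, -0.0], [0.0, 0.0, -1.0]] F [6.2 0.4 2.5] g -0.0 [-0.42  0.63  0.38  1.84 -0.34  0.73  0.04]
turn [ 0.  -0.2  0.5] shift cm [-1.16 -0.05 -1.11]
```

View pics/d1.png

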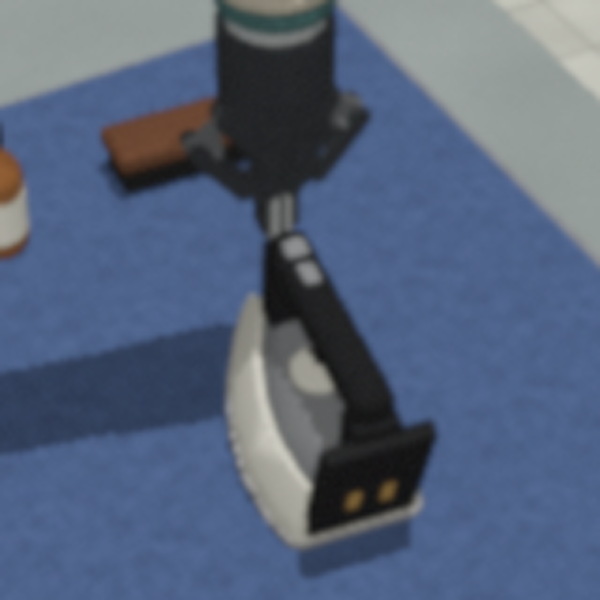

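The iron has tipped about 5°, the fingertips are centred on the post at about (280,225), and the heel corner is at (298,545), unmoved. I'll continue along the arc.

```bash
python3 -m jog '[[0,0,0,-0.7,0,-0.6,-1],[0,0,0,-1.3,0,-1.2,-1],[0,0,0,-2.0,0,-1.7,-1],[0,0,0,-2.7,0,-2.2,-1],[0,0,0,-3.4,0,-2.7,-1]]' >/dev/null
python3 st.py 107 0 174.4
```

```text
5.92 tcp iron mm [111.6  -0.6 170.7] R iron [[1.0, 0.01, 0.0], [0.01, -1.0, -0.0], [0.0, 0.0, -1.0]] F [3.9 0.5 2.2] g -0.0 [-0.37  0.59  0.4   1.83 -0.31  0.78  0.07]
turn [ 0.  -0.   0.5] shift cm [-0.46 -0.06 -0.37]
```

```bash
python3 -m jog '[[0,0,0,-1.2,0,-0.7,-1],[0,0,0,-2.4,0,-1.3,-1],[0,0,0,-3.6,0,-1.75,-1],[0,0,0,-4.8,0,-2.1,-1],[0,0,0,-6.0,0,-2.4,-1]]' >/dev/null
python3 st.py; python3 look.py pics/d2.png
```

```text
6.55 tcp iron mm [ 50.   -0.8 194.4] R iron [[1.0, 0.01, -0.0], [0.01, -1.0, 0.0], [-0.0, -0.0, -1.0]] F [ 1.7 -0.4  0.1] g 0.0 [-0.27  0.55  0.41  1.83 -0.29  0.82  0.16]
```

View pics/d2.png

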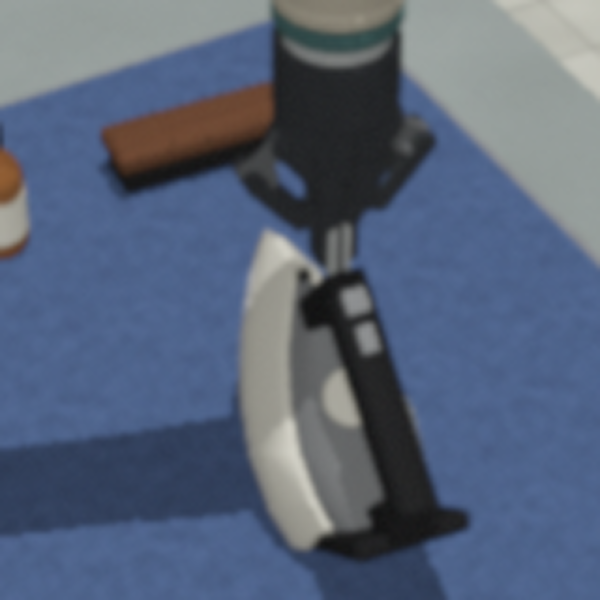

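The iron is at about 37°, standing on its rear edge near (310,548), with the fingertips on the post at (335,270). Good so far.

```bash
python3 -m jog '[[0,0,0,-1.1,0,-0.2,-1],[0,0,0,-2.2,0,-0.35,-1],[0,0,0,-3.3,0,-0.45,-1],[0,0,0,-4.4,0,-0.45,-1],[0,0,0,-5.5,0,-0.4,-1]]' >/dev/null
python3 st.py
```

```text
7.28 tcp iron mm [ -4.9  -1.5 198.5] R iron [[1.0, 0.01, -0.0], [0.01, -1.0, -0.0], [-0.0, 0.0, -1.0]] F [0.8 0.1 2.6] g 0.0 [-0.18  0.54  0.41  1.83 -0.28  0.83  0.26]
```

```bash
python3 -m jog '[[0,0,0,-0.6,0,0.05,-1],[0,0,0,-1.2,0,0.1,-1],[0,0,0,-1.8,0,0.2,-1],[0,0,0,-2.4,0,0.3,-1],[0,0,0,-2.9,0,0.4,-1]]' >/dev/null
python3 st.py; python3 look.py pics/d3.png
```

```text
7.9 tcp iron mm [-33.   -1.4 194. ] R iron [[1.0, 0.01, 0.0], [0.01, -1.0, 0.0], [0.0, -0.0, -1.0]] F [ 0.1 -0.1  0.1] g 0.0 [-0.12  0.55  0.41  1.83 -0.29  0.82  0.31]
```

View pics/d3.png

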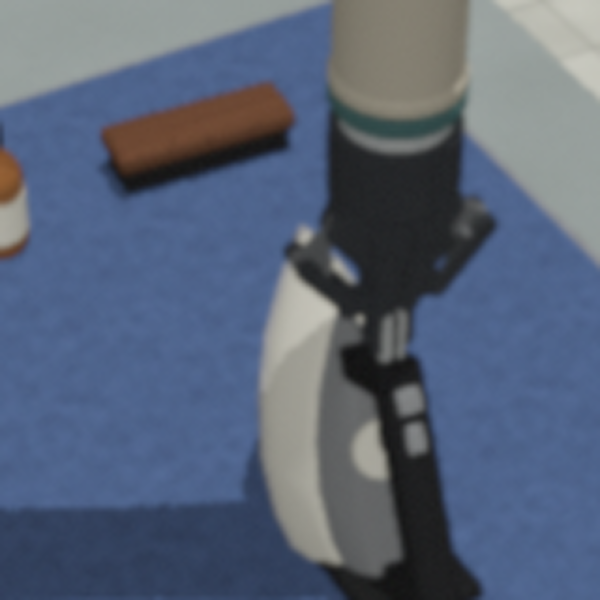

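The iron is at about 62° (nose at (300,235), fingertips still on the post at (395,350)) and the force is near zero, so it is close to balance. A little further, then pause.

```bash
python3 -m jog '[[0,0,0,-0.4,0,0.1,-1],[0,0,0,-0.8,0,0.2,-1],[0,0,0,-1.1,0,0.3,-1],[0,0,0,-1.1,0,0.3,-1],[0,0,0,-1.1,0,0.3,-1]]' >/dev/null
python3 st.py
python3 -m jog '[[0,0,0,-1,0,0,-1],[0,0,0,-0.8,0,-0.5,-1],[0,0,0,-0.5,0,-1,-1],[0,0,0,-0.5,0,-1,-1]]' >/dev/null
python3 st.py; python3 look.py pics/d4.png
```

```text
8.62 tcp iron mm [-43.6  -1.7 191.3] R iron [[1.0, 0.01, 0.0], [0.01, -1.0, 0.0], [0.0, -0.0, -1.0]] F [ 0.  -0.2 -1.1] g -0.0 [-0.1   0.55  0.4   1.83 -0.29  0.82  0.33]
9.12 tcp iron mm [-48.1  -2.1 201.9] R iron [[1.0, 0.01, 0.0], [0.01, -1.0, -0.0], [0.0, 0.0, -1.0]] F [ 0.3 -0.4 -0.1] g -0.0 [-0.1   0.54  0.41  1.82 -0.28  0.84  0.33]
```

View pics/d4.png

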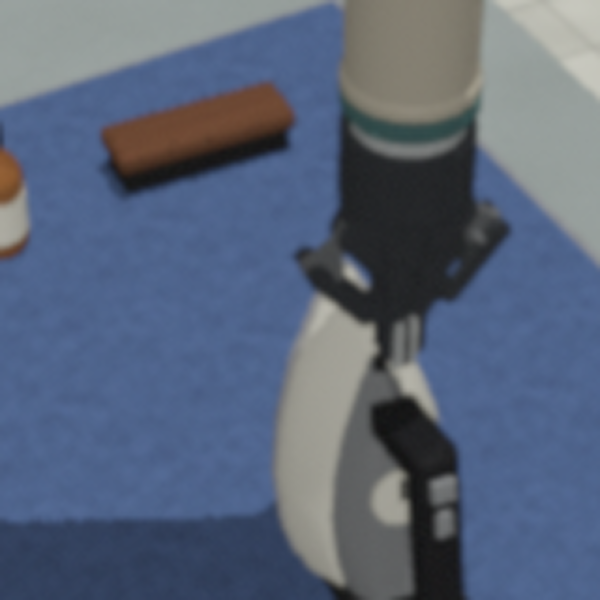

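The iron now stands on its heel (handle top at about (400,405)) with the fingertips free above the post at (405,350). I'll go straight up and check.

```bash
python3 -m jog '[[0,0,0,0,0,-1.5,-1],[0,0,0,0,0,-4,-1],[0,0,0,0,0,-8,-1],[0,0,0,0,0,-12,-1],[0,0,0,0,0,-15,-1]]' >/dev/null
python3 -m jog '[[0,0,0,0,0,0,-1],[0,0,0,0,0,0,-1],[0,0,0,0,0,0,-1],[0,0,0,0,0,0,-1],[0,0,0,0,0,0,-1]]' >/dev/null
python3 st.py
python3 - <<'E'
from station import robot
import cv2,numpy as np
p=robot.capture("side");cv2.imwrite("pics/end.png",p["frame"][:,:,::-1])
m1=robot.outline_of(p,"iron")[0]["mask"]
for q in("iron","sprayer","clapper","brush","spotter"): print(q,[np.round(d["at"],3).tolist() for d in robot.search_frame(p,q)[:1]])
q=robot.capture("side");print((m1^robot.outline_of(q,"iron")[0]["mask"]).sum(),m1.sum())
E
```

```text
10.47 tcp iron mm [-48.7  -1.5 350.8] R iron [[1.0, 0.01, -0.0], [0.01, -1.0, 0.0], [-0.0, -0.0, -1.0]] F [-0.1 -0.2  0.3] g 0.0 [-0.14  0.39  0.47  1.6  -0.19  1.19  0.25]
iron [[0.523, -0.119, 0.124]]
sprayer [[0.422, -0.372, 0.128]]
clapper [[0.643, -0.354, 0.059]]
brush [[0.626, 0.317, 0.051]]
spotter [[0.444, 0.298, 0.071]]
107 3811
```

View pics/end.png

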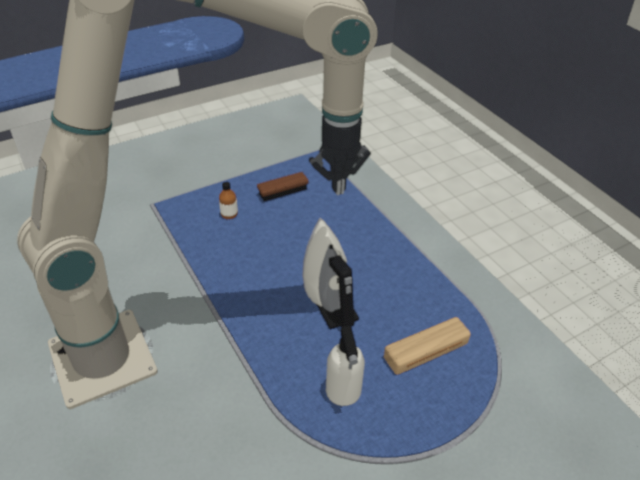

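The iron stands on its heel, nose up at (321,220). The hand is clear above it at (340,190), and the other items are unmoved.

```bash
python3 -c "
from station import robot
print(robot.finish_job())"
```

```text
the job is handed in; nothing more can be done
None
```

The iron was tipped back gently and stands by itself on its heel about where it lay, the hand is clear, the bottles, brush and block measure within about 5 mm of where they were, and the job is handed in (no verdict was returned).

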